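# Load the crank-lift ultrasonic cleaner and close it up

## Robot

A 7-joint arm with a two-finger parallel gripper is mounted at the origin on the work surface. World frame = base frame: x ahead of the robot, y to its left, z up, the work surface at z = 0. Lengths are in m, angles in rad, forces in N, time in s.
With the tool pointing down it reaches from about 0.425 to 0.925 m from the base axis. Payload 6.8 kg.
Tool frame: the origin (TCP) lies on the mounting face of the last link; the fingertips stand 173 mm ahead of it and the grasp point (between the pads) lies 155 mm ahead of it; z points along the fingers, y is the line along which they close (so a half turn about z gives the same grasp; the last joint's range is limited). The gripper opens to 85 mm and grips with 20 to 120 N. Pads are 22 mm wide; open, the fingers measure 114 mm over their backs; the gripper's body (76 mm by 85 mm) begins 54 mm behind the grasp point. The pads swing forward as they close: fully open they stand 13 mm farther back than shut.
Start: joints at [1.175, 0.477, 0.022, 1.555, -0.011, 1.109, -0.083], TCP at [0.192, -0.647, 0.405] pointing down, gripper open.
Joint ranges: [-2.96, 2.96], [-0.34, 2.1], [-1.41, 1.46], [0.24, 2.44], [-1.37, 4.51], [0.17, 1.92], [-2.96, 2.96]. Speed limits (rad/s): [2.39, 2.39, 3.14, 3.14, 3.14, 3.14, 3.14].

## Interface

Orientations are given as a rotation vector (axis times angle).
In Python, from bench import r gives the robot as it stands.
- The arm moves only by the tool carry_out, never from a script. Its argument "moves" is a list of rows, each a list of 5 numbers: the shift along the tool's x, y, z in m, then the turn about the tool's z in rad, then the finger opening in m, from 0 to 0.0854. In form: [[dx, dy, dz, roll, claw], ...]. A call has exactly 8 rows; each row is the pose to reach, as a shift and turn from the pose commanded when the call began, along the tool's axes at that moment; what a row does not reach only later rows make up. A row lasts 1/10 s, in which the tool goes at most 50 mm and 8.59 degrees, less where a joint would pass 70% of its speed; a pose out of reach is approached as far as the arm can. A call with a gripper value outside its range is refused whole. The fingers move at their own pace and stop on an object; "force" is the grip in N (left out, the last holds). Time passes only in rows, so rows that repeat a pose let the fingers close, or fill a call up. It gives the time, the measured TCP pose, the force, the opening and the grip force at its end, in the units of the state.
- r.get_obs(): the state, without advancing time (a new reading comes with each control period).
- r.grab_frame(name): name is "scene" or "top" or "wrist"; returns the picture (480x640x3 uint8, red, green, blue); there is no depth.
- r.calibration(name): a dict with "fx", "fy", "cx", "cy" (pixels), "rvec" (rotation vector, rad) and "tvec" (3), from world to camera coordinates, as OpenCV has them. Camera axes: x right, y down, z forward; pixel columns grow to the right and rows downward; lengths in m; the calibration is good to about 2 mm. A picture is of the moment at which its call begins: read the wrist's pose just before it. calibration takes no time and is no camera call; for the wrist camera it gives the pose at the moment of the call.
- r.hand_in(): hands the job in; it is judged then, once.
The state is a dict: "clock": time; "joints": joint angles; "qvel": joint speeds; "tau": joint torques, N m; "tcp_pos": TCP position; "orientation": TCP orientation; "contact_force": force on the tool from outside, world axes, zero at the start; "moment": the same for the moment, N m; "grip_width": finger opening in m; "gripper_force": force on a finger pad.
Only numpy, scipy, OpenCV 4.12 (cv2) and the standard library are available. Lean on these libraries where they do the work, as an engineer would, in place of code of your own. Each camera call takes 0.05 s, during which the arm holds its last target. There are 200 camera calls.

## Task

Put every carburettor metal part that lies on the bench (float bowl, fuel tap, throttle slide, top cap, choke body, whichever of them are there) into the cleaner's raised basket. Then wind the red crank clockwise, about three turns, until the basket is right down on its stop with the parts in it, and only after that fold the cover fully shut without slamming it. Leave the blue vacuum cap and the spark plug where they are.

Things in the scene. Friction and masses are not known exactly. Their poses are not given: they have to be found in the camera images.
- cleaner: Ultrasonic cleaner, fixed: open steel tub 170 (x) x 220 (y) x 120 high, walls 4, with a blue lift gearbox 70 x 90 x 106 high on its +y side. Origin: centre of the tub's underside; its -x side (grey panel, black knobs) faces the robot at yaw 0. In its frame the crank axis is vertical through (0, 215) mm; the cover's hinge axis runs along y at x = 83, z = 120 mm.
- basket_in (a point): Centre of the inner floor of the aluminium lift basket in the tub (inside 144 x 194, walls 30 high, axes those of the cleaner). Floor is 108 mm above the bench when fully raised (its rim then stands 15 mm above the tub's rim) and 33 mm when fully down. The crank alone moves it, 24 mm down per turn; it stays where it is left.
- crank (a joint): Crank angle in rad, 0 with the basket fully up, grows clockwise seen from above, hard stop at 19.6 (3.12 turns, basket right down). At 0 the crank arm points along the cleaner's own -x. Stiff: needs about 2 to 3 N at the handle, stays where left.
- crank_grip (a point): Grip point of the crank's red handle: an upright flat paddle fixed to the steel crank arm (it does not spin), 55 mm from the crank axis, 30 long (radial) x 12 thick (tangential) x 45 tall, from 126 (top of the arm) to 171 mm above the bench. The point is on its centre line, 152 mm above the bench; x axis radial, from the paddle to the crank axis.
- cover (a joint): Cover angle in rad: 0 flat shut on the tub, 1.57 upright, 1.75 stop. Stiff hinge: stays at any angle, takes 1 to 4 N at its free edge.
- cover_edge (a point): Middle of the cover's free edge, on its outer face. The cover is an aluminium panel 166 (from hinge to edge) x 220 x 6 thick, hinged on the tub's far (+x) rim, with a low black strip handle 10 high on the outer face 26 mm from the edge.
- float_bowl: Aluminium float bowl, upside down: flange diameter 44, 5 high, dome diameter 36 to 38 above it to height 28, small drain screw on top to 34. Origin: centre of underside, z along its axis. 60 to 130 g. May be absent.
- fuel_tap: Brass fuel tap: block 32 long (x, from -22 to +10) x 16 wide (y) x 16 high, spout diameter 10 on to x = +22, small lever 24 x 8 on top to height 25. Origin: underside, middle of the whole 44 length. May be absent.
- throttle_slide: Steel throttle slide, upright cylinder diameter 26, 36 high. Origin: centre of underside. May be absent.
- top_cap: Grey carburettor top cap: disc diameter 36, 18 high, with a stub diameter 12 on top to height 34. Origin: centre of underside. May be absent.
- choke_body: Aluminium choke block 34 (x) x 24 (y) x 26 high with a dark bore mark on top. Origin: centre of underside. May be absent.
- vacuum_cap: Small blue plastic cap, diameter 22, 25 high, standing among the parts. Not to be touched. Origin: centre of underside.
- spark_plug: Spark plug lying along its own x, 70 long, 18 high, white insulator. Not to be touched. Origin: under its hex.
Things that resemble listed ones, but are neither listed nor needed, are in the scene too. What is shaped like the float_bowl but orange is not meant.

How it is judged:
By the outcome, as a careful person would: the job done as asked, in the order asked, and still so for the second after the job is handed in, with the robot touching nothing.
Of float_bowl, fuel_tap, throttle_slide, top_cap, choke_body only 2 to 4 are there at a start; the rules pass over those that are not, and their reading is None.
At some moment in a run one of float_bowl, fuel_tap, throttle_slide, top_cap, choke_body may be knocked a few centimetres aside while the robot is not near it.
Once in a run the grip may slacken for a moment while it holds something.
It also fails if it takes over 210 s, if anything falls off the work surface, if the arm or the gripper's body presses on something with over 40 N, if the wrist force passes 120 N, or if a joint passes its speed limit or range.

## Working session

There is one attempt and no reset: what is moved stays moved. The work goes in short steps, Python scripts to look and compute and a tool call to move; the robot and the scene stay as the last step left them, time stands still between calls to the robot, and variables do not carry over. Pictures are saved under pics/ and viewed, at most 14 in all, crops included, and the job is handed in when it is done.

Besides the shell and the picture viewer there is one more tool, called after "Emit:" as name([rows], argument=value, ...), one row to a line, values as JSON. carry_out: Moves the arm, as the interface text tells. Its arguments: {"type":"object","properties":{"moves":{"type":"array","items":{"type":"array","items":{"type":"number"}}},"force":{"type":"number"}},"required":["moves"]}

```bash
mkdir -p pics; ls
python3 - <<'E'
from bench import r
import cv2
o=r.get_obs(); print({k:(v if not hasattr(v,'round') else v.round(3)) for k,v in o.items()} if True else 0)
for n in("scene","top"):
    print(n,r.calibration(n)); cv2.imwrite(f"pics/{n}0.png",r.grab_frame(n)[:,:,::-1])
E
```

```text
pics
{'clock': 0.0, 'joints': array([ 1.175,  0.478,  0.022,  1.556, -0.012,  1.109, -0.083]), 'qvel': array([ 0.   , -0.002,  0.002,  0.   , -0.   , -0.001, -0.001]), 'tau': array([-1.0000e-03, -5.9645e+01,  1.6080e+00, -2.8120e+01,  1.3000e-02,
        9.0000e-03, -0.0000e+00]), 'tcp_pos': array([ 0.192, -0.647,  0.404]), 'orientation': array([-3.107e+00, -4.500e-01,  1.000e-03]), 'contact_force': array([ 0.351,  0.222, -0.237]), 'moment': array([ 0.019, -0.027,  0.015]), 'gripper_force': 0.0, 'grip_width': 0.08531546615764521}
scene {'fx': 519.9840979572963, 'fy': 519.9840979572963, 'cx': 315.5200348420879, 'cy': 239.74239526401828, 'rvec': array([ 2.1087588 ,  1.0764101 , -0.45805527]), 'tvec': array([-0.21743576, -0.23139854,  1.53069666])}
top {'fx': 464.27663736821734, 'fy': 464.27663736821734, 'cx': 328.56916625020443, 'cy': 237.3061321377535, 'rvec': array([ 2.16514558, -2.20994956,  0.10106205]), 'tvec': array([-0.05795816,  0.52220883,  0.89491505])}
```

View pics/top0.png

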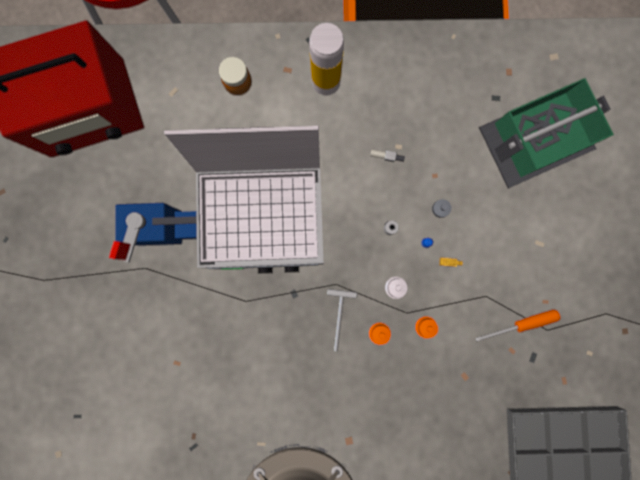

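View pics/scene0.png

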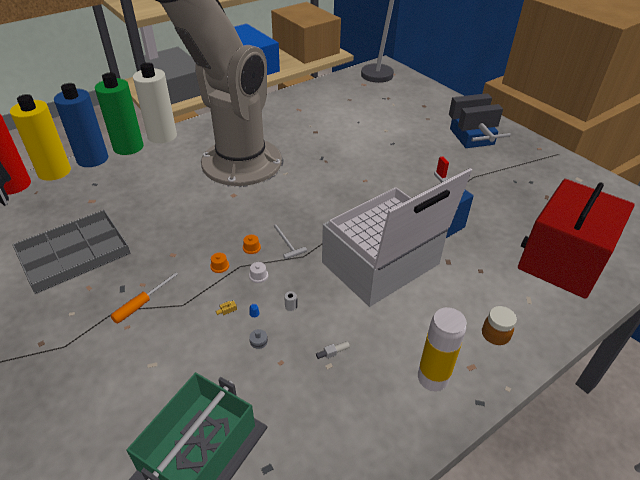

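The top view shows these candidates:
- **Bowl-shaped things:** silver at (396,287), orange at (380,334) and (427,328). The silver one is the float bowl and the orange ones are decoys.
- **Throttle slide:** (392,227).
- **Top cap:** (442,208).
- **Fuel tap:** brass, (451,262).
- **Leave alone:** the blue cap at (427,242) and the spark plug at (388,155).

There is no choke block. I'll confirm this in an enlarged crop.

```bash
cat > h.py <<'E'
from bench import r
import numpy as np, cv2
from scipy.spatial.transform import Rotation as R
def px2w(name,uv,z,c=None):
    c=c or r.calibration(name); M=cv2.Rodrigues(c['rvec'])[0]
    d=M.T@np.array([(uv[0]-c['cx'])/c['fx'],(uv[1]-c['cy'])/c['fy'],1]); o=-M.T@c['tvec']
    return o+d*(z-o[2])/d[2]
def w2px(name,P,c=None):
    c=c or r.calibration(name); K=np.array([[c['fx'],0,c['cx']],[0,c['fy'],c['cy']],[0,0,1]])
    return cv2.projectPoints(np.atleast_2d(np.array(P,float)),c['rvec'],c['tvec'],K,None)[0][:,0]
def tool():
    o=r.get_obs(); return np.array(o['tcp_pos']),R.from_rotvec(o['orientation'])
def to(P,yaw=None):
    """shift in tool axes from here to TCP target P; roll so tool y lies along world yaw (mod pi)"""
    p,Q=tool(); s=Q.inv().apply(np.array(P)-p); roll=None
    if yaw is not None:
        y=Q.inv().apply([np.cos(yaw),np.sin(yaw),0]); roll=np.arctan2(-y[0],y[1]); roll=(roll+np.pi/2)%np.pi-np.pi/2
    return s.round(4),roll
E
python3 - <<'E'
from h import *
im=cv2.imread('pics/top0.png')
a=cv2.resize(im[190:310,370:480],None,fx=5,fy=5,interpolation=cv2.INTER_CUBIC); cv2.imwrite('pics/a.png',a)
b=cv2.resize(im[120:280,100:330],None,fx=3.4,fy=3.4,interpolation=cv2.INTER_CUBIC); cv2.imwrite('pics/b.png',b)
print(tool()[1].as_matrix().round(3))
E
```

```text
[[ 0.959  0.284 -0.001]
 [ 0.284 -0.959  0.002]
 [-0.    -0.002 -1.   ]]
```

View pics/a.png

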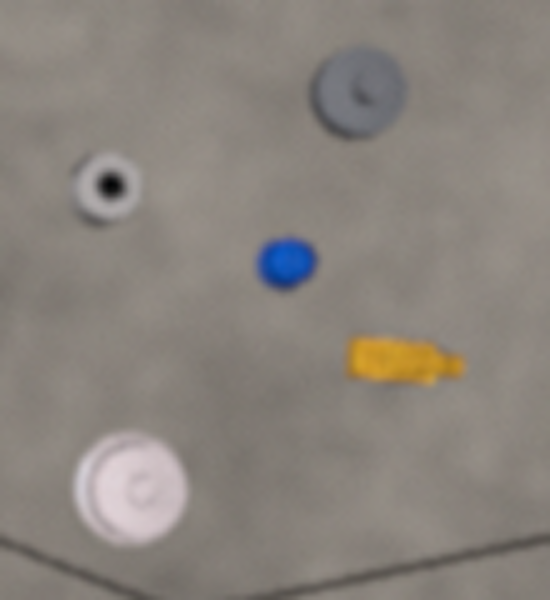

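View pics/b.png

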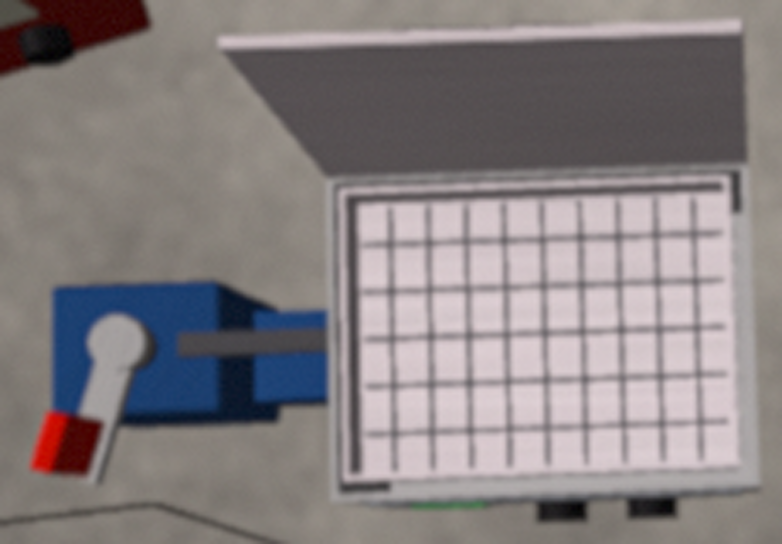

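Crop A confirms the four parts: top cap at crop (358,92), slide at (111,185), brass tap from (348,360) to (465,366), and silver bowl at (130,490). The blue cap is at (288,262). Crop B shows the tub rim, the crank hub at crop (118,342), the paddle's bright-red top face around (50,442), and the cover edge at the top.

Run:
```python
from h import *
A=lambda x,y:(370+x/5-.4,190+y/5-.4); B=lambda x,y:(100+x/3.4-.35,120+y/3.4-.35)
for n,uv,z in [('cap stub',A(366,93),.034),('cap disc',A(360,92),.018),('slide',A(109,186),.036),('bowl screw',A(142,488),.034),('bowl flange',A(127,489),.004),('blue',A(288,262),.025),
 ('tap end',A(349,360),.012),('tap spout',A(465,366),.008),
 ('rim NL',B(328,178),.12),('rim NR',B(748,166),.12),('rim SL',B(333,500),.12),('rim SR',B(760,488),.12),
 ('bask a',B(358,200),.108),('bask b',B(722,190),.108),('bask c',B(362,478),.108),('bask d',B(740,465),.108),
 ('pad1',B(45,412),.171),('pad2',B(69,414),.171),('pad3',B(55,472),.171),('pad4',B(31,469),.171),('hub',B(116,340),.135)]:
    print(n,px2w('top',uv,z).round(4))
for n,uv in (('L',B(220,44)),('R',B(741,24))):
  for z in (.27,.283,.286): print('cover',n,z,px2w('top',uv,z).round(4))
```

```text
cap stub [ 0.5726 -0.2936  0.034 ]
cap disc [ 0.5753 -0.2954  0.018 ]
slide [ 0.5378 -0.1912  0.036 ]
bowl screw [ 0.4205 -0.2005  0.034 ]
bowl flange [ 0.4193 -0.1994  0.004 ]
blue [ 0.5075 -0.2625  0.025 ]
tap end [ 0.4687 -0.2883  0.012 ]
tap spout [ 0.4655 -0.3357  0.008 ]
rim NL [0.6339 0.165  0.12  ]
rim NR [ 0.6363 -0.0539  0.12  ]
rim SL [0.4663 0.1622 0.12  ]
rim SR [ 0.4679 -0.0568  0.12  ]
bask a [0.6245 0.1525 0.108 ]
bask b [ 0.6263 -0.0399  0.108 ]
bask c [0.4776 0.1504 0.108 ]
bask d [ 0.4804 -0.0466  0.108 ]
pad1 [0.5104 0.2869 0.171 ]
pad2 [0.5092 0.2754 0.171 ]
pad3 [0.4814 0.2816 0.171 ]
pad4 [0.483  0.2931 0.171 ]
hub [0.5491 0.2678 0.135 ]
cover L 0.27 [0.6588 0.1705 0.27  ]
cover L 0.283 [0.6547 0.1661 0.283 ]
cover L 0.286 [0.6537 0.165  0.286 ]
cover R 0.27 [ 0.6637 -0.0524  0.27  ]
cover R 0.283 [ 0.6595 -0.0525  0.283 ]
cover R 0.286 [ 0.6586 -0.0525  0.286 ]
```

Run:
```python
from h import *
print(to([.4675,-.306,.404],-.067), to([.4675,-.306,.177],-.067))
```

```text
(array([ 3.614e-01, -2.486e-01,  2.000e-04]), np.float64(-1.2160063608907297)) (array([ 0.3614, -0.2483,  0.2272]), np.float64(-1.2160063608907297))
```

Emit:
carry_out([
  [0.361,-0.249,0,-1.216,0.06],
  [0.361,-0.249,0,-1.216,0.06],
  [0.361,-0.249,0,-1.216,0.06],
  [0.361,-0.249,0,-1.216,0.06],
  [0.361,-0.249,0,-1.216,0.06],
  [0.361,-0.249,0,-1.216,0.06],
  [0.361,-0.249,0,-1.216,0.06],
  [0.361,-0.249,0,-1.216,0.06],
], force=40)

```text
clock: 0.9
tcp_pos: [0.4436, -0.3342, 0.4046]
orientation: [-2.305, -2.134, 0.0]
contact_force: [0.4, -1.3, -0.4]
grip_width: 0.0597
gripper_force: 0.0
```

Run:
```python
from h import *
print(r.get_obs()['clock'],tool()[0],tool()[1].as_matrix().round(3),to([.4675,-.306,.177],-.067))
c=r.calibration('wrist'); cv2.imwrite('pics/w1.png',r.grab_frame('wrist')[:,:,::-1])
print(w2px('wrist',[[.4675,-.306,.012],[.4205,-.2,.034],[.5378,-.191,.036],[.574,-.294,.03],[.5075,-.2625,.025]],c))
```

```text
0.9 [ 0.44361037 -0.3342245   0.40459241] [[ 0.077  0.997 -0.   ]
 [ 0.997 -0.077 -0.   ]
 [-0.    -0.    -1.   ]] (array([0.03  , 0.0217, 0.2276]), np.float64(-0.010047020418752384))
[[342.985997   168.16912639]
 [280.67553787  48.19526784]
 [422.18340338  23.37531455]
 [459.9044716  148.28114452]
 [385.09556051 118.09044296]]
```

View pics/w1.png

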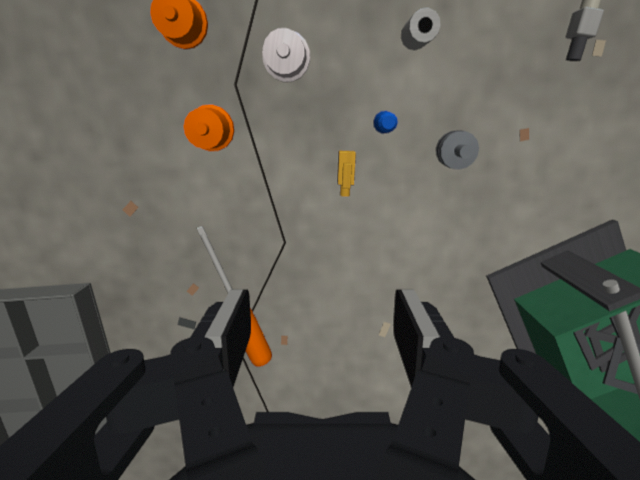

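The wrist view shows the tap upright in the image at (346,172), the bowl at (285,52), the slide at (425,25), the cap at (459,149) and the blue cap at (385,121). All are within 3 px of prediction, so I'll grasp the tap.

Emit:
carry_out([
  [0.03,0.022,0.05,-0.01,0.06],
  [0.03,0.022,0.1,-0.01,0.06],
  [0.03,0.022,0.15,-0.01,0.06],
  [0.03,0.022,0.19,-0.01,0.06],
  [0.03,0.022,0.21,-0.01,0.06],
  [0.03,0.022,0.227,-0.01,0.06],
  [0.03,0.022,0.227,-0.01,0.06],
  [0.03,0.022,0.227,-0.01,0.0],
], force=40)

```text
clock: 1.75
tcp_pos: [0.4673, -0.3081, 0.1778]
orientation: [-2.301, -2.138, 0.0]
contact_force: [0.4, -0.9, 0.0]
grip_width: 0.0468
gripper_force: 0.0
```

Emit:
carry_out([
  [0,0,0,0,0],
  [0,0,0,0,0],
  [0,0,0,0,0],
  [0,0,0,0,0],
  [0,0,-0.05,0,0],
  [0,0,-0.1,0,0],
  [0,0,-0.15,0,0],
  [0,0,-0.2,0,0],
])

```text
clock: 2.55
tcp_pos: [0.4667, -0.3077, 0.38]
orientation: [2.301, 2.139, 0.0]
contact_force: [0.8, -1.3, -1.5]
grip_width: 0.015
gripper_force: 39.7
```

Run:
```python
from h import *
print(r.get_obs()['clock'],tool()[0],tool()[1].as_matrix().round(3),to([.572,.03,.28],0))
```

```text
2.55 [ 0.46674976 -0.3076992   0.38001628] [[ 0.073  0.997  0.   ]
 [ 0.997 -0.073 -0.   ]
 [-0.     0.    -1.   ]] (array([0.3445, 0.0803, 0.1   ]), np.float64(-0.07295107041445092))
```

Emit:
carry_out([
  [0.05,0.012,0,-0.07,0],
  [0.1,0.024,0,-0.07,0],
  [0.15,0.036,0,-0.07,0],
  [0.2,0.048,0,-0.07,0],
  [0.25,0.06,0,-0.07,0],
  [0.3,0.072,0,-0.07,0],
  [0.335,0.08,0,-0.07,0],
  [0.344,0.08,0,-0.07,0],
])

```text
clock: 3.35
tcp_pos: [0.5726, 0.0359, 0.3785]
orientation: [-2.215, -2.226, -0.006]
contact_force: [-0.1, -0.3, -0.7]
grip_width: 0.0145
gripper_force: 39.7
```

Emit:
carry_out([
  [0,0,0,0,0],
  [0,0,0.03,0,0],
  [0,0,0.06,0,0],
  [0,0,0.08,0,0],
  [0,0,0.09,0,0],
  [0,0,0.09,0,0],
  [0,0,0.09,0,0],
  [0,0,0.09,0,0],
])

```text
clock: 4.15
tcp_pos: [0.5724, 0.0286, 0.2884]
orientation: [2.225, 2.216, 0.001]
contact_force: [-1.1, 0.7, -1.3]
grip_width: 0.0148
gripper_force: 39.7
```

Run:
```python
from h import *
o=r.get_obs();print(o['clock'],tool()[0],o['contact_force'],o['grip_width'])
```

```text
4.15 [0.5724193  0.02858843 0.28843642] [-1.13853747  0.65584453 -1.32695021] 0.014828613396751955
```

Emit:
carry_out([
  [0,0,0.002,0,0],
  [0,0,0.002,0,0],
  [0,0,0.002,0,0.03],
  [0,0,0.002,0,0.03],
  [0,0,0.002,0,0.03],
  [0,0,-0.03,0,0.03],
  [0,0,-0.06,0,0.03],
  [0,0,-0.1,0,0.03],
])

```text
clock: 4.95
tcp_pos: [0.5716, 0.0292, 0.3877]
orientation: [-2.223, -2.217, 0.003]
contact_force: [0.4, -1.2, 0.0]
grip_width: 0.0297
gripper_force: 0.0
```

Run:
```python
from h import *
o=r.get_obs();print(o['clock'],tool()[0],o['contact_force'],o['grip_width'], to([.574,-.294,.38],np.pi/2))
im=r.grab_frame('top')[:,:,::-1]; cv2.imwrite('pics/t2.png',im)
w=r.grab_frame('wrist')[:,:,::-1]; cv2.imwrite('pics/w2.png',w)
d=cv2.absdiff(im,cv2.imread('pics/top0.png')).max(2)
for n,(u,v) in dict(bowl=(396,287),slide=(392,227),cap=(442,208),tap=(451,262)).items(): print(n,d[v-14:v+14,u-14:u+14].max())
```

```text
4.95 [0.57163623 0.02917533 0.38768057] [ 0.37972159 -1.21273287  0.03409499] 0.029669412675861765 (array([-0.3232,  0.0033,  0.0077]), np.float64(1.568083936070201))
bowl 17
slide 15
cap 14
tap 106
```

View pics/w2.png

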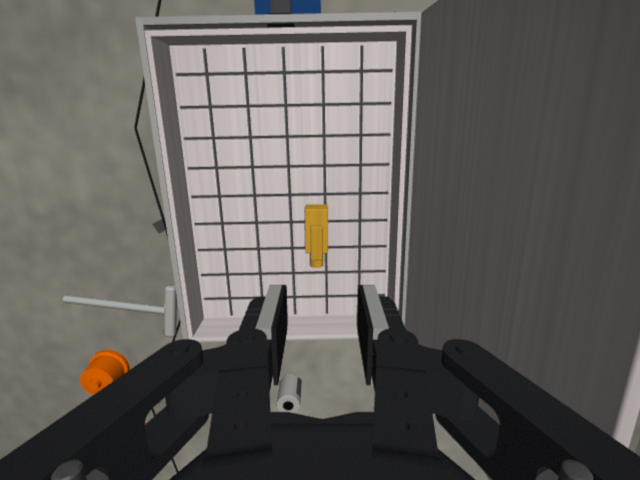

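Tap is in the basket at (317,235), clear of the walls. The other parts haven't moved. Next is the top cap.

Emit:
carry_out([
  [-0.05,0.003,0,0,0.06],
  [-0.1,0.003,0,0,0.06],
  [-0.15,0.003,0,0,0.06],
  [-0.2,0.003,0,0,0.06],
  [-0.25,0.003,0,0,0.06],
  [-0.29,0.003,0,0,0.06],
  [-0.323,0.003,0,0,0.06],
  [-0.323,0.003,0,0,0.06],
])

```text
clock: 5.85
tcp_pos: [0.5725, -0.3003, 0.3866]
orientation: [2.234, 2.208, -0.005]
contact_force: [0.2, -0.5, -0.7]
grip_width: 0.0598
gripper_force: 0.0
```

Run:
```python
from h import *
print(to([.574,-.294,.178],0))
c=r.calibration('wrist'); w=r.grab_frame('wrist')[:,:,::-1]
g=cv2.cvtColor(w,cv2.COLOR_BGR2HSV); print(w2px('wrist',[[.574,-.294,.034]],c))
cv2.imwrite('pics/w3.png',w)
```

```text
(array([0.0069, 0.0018, 0.2086]), np.float64(-0.011720174592952715))
[[322.85726378 199.41958891]]
```

View pics/w3.png

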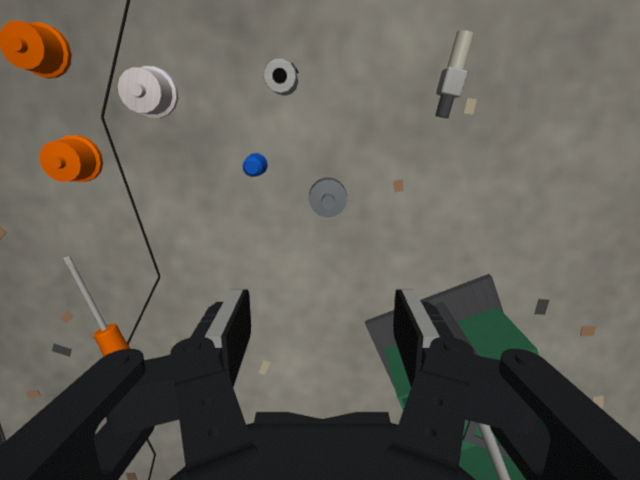

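Cap stub is at (328,198), about 4 mm toward +x of the estimate; correcting for that.

Emit:
carry_out([
  [0.003,0.004,0.05,0,0.06],
  [0.003,0.004,0.1,0,0.06],
  [0.003,0.004,0.15,0,0.06],
  [0.003,0.004,0.185,0,0.06],
  [0.003,0.004,0.2,0,0.06],
  [0.003,0.004,0.209,0,0.06],
  [0.003,0.004,0.209,0,0.06],
  [0.003,0.004,0.209,0,0.0],
])

```text
clock: 6.7
tcp_pos: [0.5792, -0.2908, 0.1806]
orientation: [2.223, 2.216, 0.002]
contact_force: [0.4, -0.2, -0.5]
grip_width: 0.0468
gripper_force: 0.0
```

Emit:
carry_out([
  [0,0,0,0,0],
  [0,0,0,0,0],
  [0,0,0,0,0],
  [0,0,0,0,0],
  [0,0,-0.05,0,0],
  [0,0,-0.1,0,0],
  [0,0,-0.15,0,0],
  [0,0,-0.2,0,0],
])

```text
clock: 7.5
tcp_pos: [0.5778, -0.2906, 0.3817]
orientation: [2.224, 2.217, 0.001]
contact_force: [0.9, -1.1, -0.5]
grip_width: 0.0337
gripper_force: 40.0
```

Run:
```python
from h import *
print(tool()[0],to([.55,.12,.29],0))
```

```text
[ 0.57778908 -0.29064375  0.38168517] (array([ 0.4106, -0.0292,  0.0914]), np.float64(-0.0030976488744316466))
```

Emit:
carry_out([
  [0.05,-0.004,0,0,0],
  [0.1,-0.008,0,0,0],
  [0.15,-0.012,0,0,0],
  [0.2,-0.016,0,0,0],
  [0.25,-0.02,0,0,0],
  [0.3,-0.024,0,0,0],
  [0.35,-0.027,0,0,0],
  [0.395,-0.029,0,0,0],
])

```text
clock: 8.3
tcp_pos: [0.5496, 0.1067, 0.3798]
orientation: [2.223, 2.218, 0.002]
contact_force: [0.7, 0.1, -0.4]
grip_width: 0.034
gripper_force: 40.0
```

Emit:
carry_out([
  [0.015,0,0,0,0],
  [0.015,0,0,0,0],
  [0.015,0,0.03,0,0],
  [0.015,0,0.06,0,0],
  [0.015,0,0.08,0,0],
  [0.015,0,0.09,0,0],
  [0.015,0,0.093,0,0],
  [0.015,0,0.093,0,0],
])

```text
clock: 9.1
tcp_pos: [0.5506, 0.1176, 0.287]
orientation: [2.226, 2.214, -0.003]
contact_force: [-3.0, -1.7, 5.2]
grip_width: 0.0342
gripper_force: 41.2
```

Emit:
carry_out([
  [0,0,0,0,0],
  [0,0,0,0,0.047],
  [0,0,0,0,0.047],
  [0,0,0,0,0.047],
  [0,0,0,0,0.047],
  [0,0,-0.03,0,0.047],
  [0,0,-0.06,0,0.047],
  [0,0,-0.1,0,0.047],
])

```text
clock: 9.9
tcp_pos: [0.5499, 0.1191, 0.3855]
orientation: [-2.223, -2.217, 0.004]
contact_force: [0.1, -0.3, -0.3]
grip_width: 0.0467
gripper_force: 0.0
```

Run:
```python
from h import *
o=r.get_obs();print(o['clock'],tool()[0],o['grip_width'], to([.538,-.191,.178],0))
im=r.grab_frame('top')[:,:,::-1]; cv2.imwrite('pics/t3.png',im)
w=r.grab_frame('wrist')[:,:,::-1]; cv2.imwrite('pics/w4.png',w)
d=cv2.absdiff(im,cv2.imread('pics/top0.png')).max(2)
for n,(u,v) in dict(bowl=(396,287),slide=(392,227),cap=(442,208),tap=(451,262)).items(): print(n,d[v-14:v+14,u-14:u+14].max())
```

```text
9.9 [0.54994866 0.11908581 0.38549095] 0.04667067690607556 (array([-0.31  , -0.0105,  0.2077]), np.float64(-0.002728883842966656))
bowl 17
slide 15
cap 70
tap 107
```

View pics/w4.png

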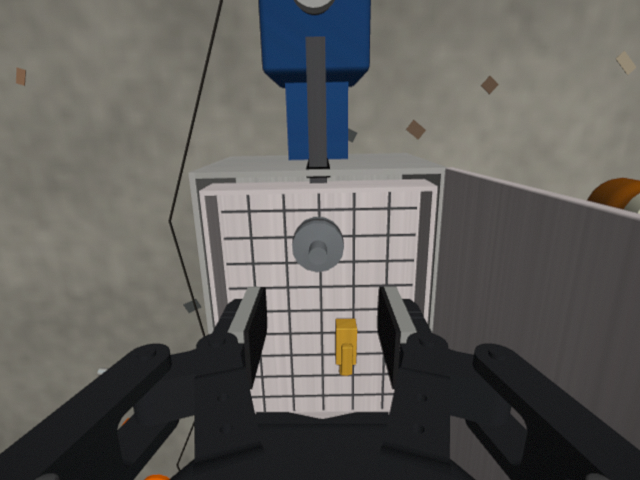

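Tap and cap are both in. Next is the slide, which hasn't moved.

Emit:
carry_out([
  [-0.05,-0.01,0,0,0.055],
  [-0.1,-0.01,0,0,0.055],
  [-0.15,-0.01,0,0,0.055],
  [-0.2,-0.01,0,0,0.055],
  [-0.25,-0.01,0,0,0.055],
  [-0.29,-0.01,0,0,0.055],
  [-0.31,-0.01,0.03,0,0.055],
  [-0.31,-0.01,0.06,0,0.055],
])

```text
clock: 10.8
tcp_pos: [0.539, -0.1953, 0.325]
orientation: [2.23, 2.209, -0.001]
contact_force: [0.2, -0.3, -0.9]
grip_width: 0.055
gripper_force: 0.0
```

Run:
```python
from h import *
print(to([.538,-.191,.178],0))
c=r.calibration('wrist'); w=r.grab_frame('wrist')[:,:,::-1]
u,v=w2px('wrist',[[.538,-.191,.036]],c)[0]; print(u,v,c['fx'])
h=cv2.cvtColor(w[int(v)-40:int(v)+40,int(u)-40:int(u)+40],cv2.COLOR_BGR2GRAY)
m=(h<40).astype(np.uint8); n,l,s,ce=cv2.connectedComponentsWithStats(m); print([(s[i,4],ce[i]-40) for i in range(1,n) if s[i,4]>20])
```

```text
(array([ 0.0047, -0.0013,  0.147 ]), np.float64(-0.009731887854444343))
318.456200629533 220.33539144331075 367.25497423668133
[(np.int32(167), array([3.19161677, 1.35329341]))]
```

Emit:
carry_out([
  [0.001,0.001,0.05,0,0.055],
  [0.001,0.001,0.1,0,0.055],
  [0.001,0.001,0.13,0,0.055],
  [0.001,0.001,0.147,0,0.055],
  [0.001,0.001,0.147,0,0.055],
  [0.001,0.001,0.147,0,0.0],
  [0.001,0.001,0.147,0,0.0],
  [0.001,0.001,0.147,0,0.0],
])

```text
clock: 11.65
tcp_pos: [0.5413, -0.1896, 0.1804]
orientation: [2.223, 2.216, 0.002]
contact_force: [-0.2, 0.6, 4.9]
grip_width: 0.0249
gripper_force: 39.3
```

Emit:
carry_out([
  [0,0,0,0,0],
  [0,0,0,0,0],
  [0,0,0,0,0],
  [0,0,-0.05,0,0],
  [0,0,-0.1,0,0],
  [0,0,-0.15,0,0],
  [0,0,-0.2,0,0],
  [0,0,-0.2,0,0],
])

```text
clock: 12.45
tcp_pos: [0.5426, -0.1896, 0.3868]
orientation: [2.216, 2.209, 0.01]
contact_force: [1.0, -0.2, -0.3]
grip_width: 0.025
gripper_force: 39.6
```

Run:
```python
from h import *
print(tool()[0],to([.53,-.01,.288],0))
```

```text
[ 0.54257143 -0.1896437   0.38678521] (array([ 0.18  , -0.0145,  0.0978]), np.float64(-0.0033950610288207006))
```

Emit:
carry_out([
  [0.05,-0.004,0,0,0],
  [0.1,-0.008,0,0,0],
  [0.15,-0.012,0,0,0],
  [0.175,-0.0145,0,0,0],
  [0.18,-0.0145,0,0,0],
  [0.18,-0.0145,0.03,0,0],
  [0.18,-0.0145,0.06,0,0],
  [0.18,-0.0145,0.085,0,0],
])

```text
clock: 13.25
tcp_pos: [0.5262, -0.0108, 0.2923]
orientation: [2.226, 2.216, -0.001]
contact_force: [-0.8, 0.1, -0.7]
grip_width: 0.0249
gripper_force: 39.6
```

Emit:
carry_out([
  [0,0,0.008,0,0],
  [0,0,0.012,0,0],
  [0,0,0.012,0,0],
  [0,0,0.012,0,0.04],
  [0,0,0.012,0,0.04],
  [0,0,0.012,0,0.04],
  [0,0,0.012,0,0.04],
  [0,0,-0.03,0,0.04],
])

```text
clock: 14.05
tcp_pos: [0.5246, -0.0103, 0.3197]
orientation: [-2.22, -2.213, 0.011]
contact_force: [0.7, -0.3, 0.4]
grip_width: 0.0404
gripper_force: 0.0
```

Emit:
carry_out([
  [0,0,-0.04,0,0.04],
  [0,0,-0.06,0,0.04],
  [0,0,-0.06,0,0.04],
  [-0.05,-0.03,-0.06,0,0.06],
  [-0.1,-0.06,-0.06,0,0.06],
  [-0.14,-0.09,-0.06,0,0.06],
  [-0.18,-0.11,-0.06,0,0.06],
  [-0.18,-0.11,-0.06,0,0.06],
])

```text
clock: 14.85
tcp_pos: [0.4124, -0.194, 0.3823]
orientation: [-2.232, -2.208, 0.005]
contact_force: [1.1, 0.2, -0.1]
grip_width: 0.0599
gripper_force: 0.0
```

Run:
```python
from h import *
o=r.get_obs();print(o['clock'],tool()[0],o['grip_width'], to([.420,-.200,.185],0))
c=r.calibration('wrist'); w=r.grab_frame('wrist')[:,:,::-1]; cv2.imwrite('pics/w5.png',w)
print(w2px('wrist',[[.42,-.2,.034],[.42,-.2,.0]],c))
cv2.imwrite('pics/t4.png',r.grab_frame('top')[:,:,::-1])
```

```text
14.85 [ 0.41244508 -0.19398461  0.38234286] 0.05988133785112351 (array([-0.0057,  0.0084,  0.1973]), np.float64(-0.011073899706210755))
[[330.74997074 214.61247537]
 [330.02730288 206.07790149]]
```

View pics/w5.png

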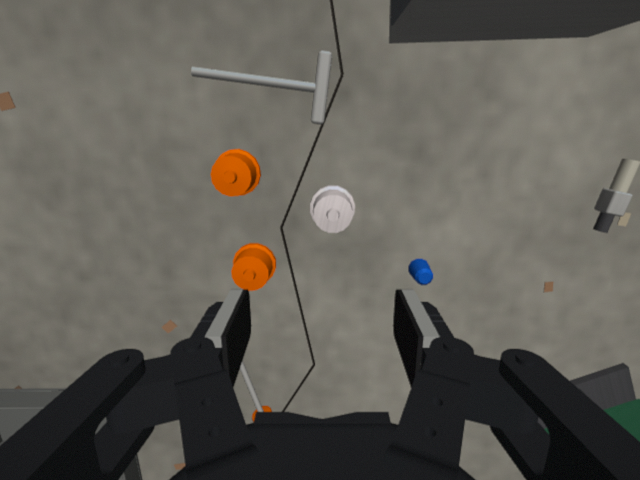

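Bowl is at (333,212) as predicted, with the orange decoys well clear. Grasping it by the dome.

Emit:
carry_out([
  [-0.004,0.009,0.05,0,0.06],
  [-0.004,0.009,0.1,0,0.06],
  [-0.004,0.009,0.15,0,0.06],
  [-0.004,0.009,0.185,0,0.06],
  [-0.004,0.009,0.197,0,0.06],
  [-0.004,0.009,0.197,0,0.06],
  [-0.004,0.009,0.197,0,0.0],
  [-0.004,0.009,0.197,0,0.0],
])

```text
clock: 15.75
tcp_pos: [0.426, -0.1932, 0.1886]
orientation: [2.223, 2.216, 0.002]
contact_force: [-2.2, 3.6, 6.5]
grip_width: 0.035
gripper_force: 39.2
```

Emit:
carry_out([
  [0,0,0,0,0],
  [0,0,0,0,0],
  [0,0,0,0,0],
  [0,0,-0.05,0,0],
  [0,0,-0.1,0,0],
  [0,0,-0.15,0,0],
  [0,0,-0.19,0,0],
  [0,0,-0.19,0,0],
])

```text
clock: 16.55
tcp_pos: [0.4267, -0.1936, 0.3833]
orientation: [2.217, 2.209, 0.006]
contact_force: [0.0, -0.5, -1.0]
grip_width: 0.0346
gripper_force: 40.8
```

Run:
```python
from h import *
print(tool()[0],to([.525,.06,.295],0))
```

```text
[ 0.4267062  -0.19356272  0.38333674] (array([0.2544, 0.0963, 0.088 ]), np.float64(-0.0037839673758763848))
```

Emit:
carry_out([
  [0.04,0.016,0,0,0],
  [0.08,0.032,0,0,0],
  [0.12,0.048,0,0,0],
  [0.16,0.064,0,0,0],
  [0.2,0.08,0,0,0],
  [0.24,0.092,0,0,0],
  [0.254,0.096,0,0,0],
  [0.254,0.096,0,0,0],
])

```text
clock: 17.35
tcp_pos: [0.5217, 0.0634, 0.3768]
orientation: [-2.219, -2.223, -0.002]
contact_force: [0.0, -0.6, -1.4]
grip_width: 0.0347
gripper_force: 40.8
```

Run:
```python
from h import *
o=r.get_obs();print(tool()[0],o['grip_width'],to([.525,.06,.295],0))
```

```text
[0.52166099 0.06339066 0.37679664] 0.034738214597641134 (array([-0.0035,  0.0033,  0.0818]), np.float64(0.0018383639761858639))
```

Emit:
carry_out([
  [-0.002,0.003,0.03,0,0],
  [-0.002,0.003,0.06,0,0],
  [-0.002,0.003,0.075,0,0],
  [-0.002,0.003,0.082,0,0],
  [-0.002,0.003,0.085,0,0],
  [-0.002,0.003,0.087,0,0],
  [-0.002,0.003,0.087,0,0],
  [-0.002,0.003,0.087,0,0],
])

```text
clock: 18.15
tcp_pos: [0.5242, 0.0579, 0.292]
orientation: [2.225, 2.216, -0.004]
contact_force: [-8.7, -4.0, 16.0]
grip_width: 0.0344
gripper_force: 42.7
```

Emit:
carry_out([
  [0,0,0,0,0],
  [0,0,0,0,0.046],
  [0,0,0,0,0.046],
  [0,0,0,0,0.046],
  [0,0,0,0,0.046],
  [0,0,-0.04,0,0.046],
  [0,0,-0.08,0,0.046],
  [0,0,-0.12,0,0.046],
])

```text
clock: 18.95
tcp_pos: [0.5246, 0.0585, 0.4109]
orientation: [-2.224, -2.218, 0.0]
contact_force: [2.5, -0.4, 0.6]
grip_width: 0.0458
gripper_force: 0.0
```

Emit:
carry_out([
  [-0.04,0,0,0,0.046],
  [-0.08,0,0,0,0.046],
  [-0.08,0,0,0,0.046],
  [-0.08,0,0,0,0.046],
  [-0.08,0,0,0,0.046],
  [-0.08,0,0,0,0.046],
  [-0.08,0,0,0,0.046],
  [-0.08,0,0,0,0.046],
])

```text
clock: 19.75
tcp_pos: [0.5245, -0.0208, 0.4097]
orientation: [-2.223, -2.219, -0.0]
contact_force: [0.2, -0.1, -0.3]
grip_width: 0.0459
gripper_force: 0.0
```

Run:
```python
from h import *
o=r.get_obs();print(o['clock'],tool()[0],o['grip_width'],o['joints'])
cv2.imwrite('pics/w6.png',r.grab_frame('wrist')[:,:,::-1])
```

```text
19.75 [ 0.52452463 -0.02084832  0.40965931] 0.045914803266660725 [ 0.42150932  0.28108325 -0.59399422  1.87460731  0.18085152  1.03939288
 -0.24819914]
```

View pics/w6.png

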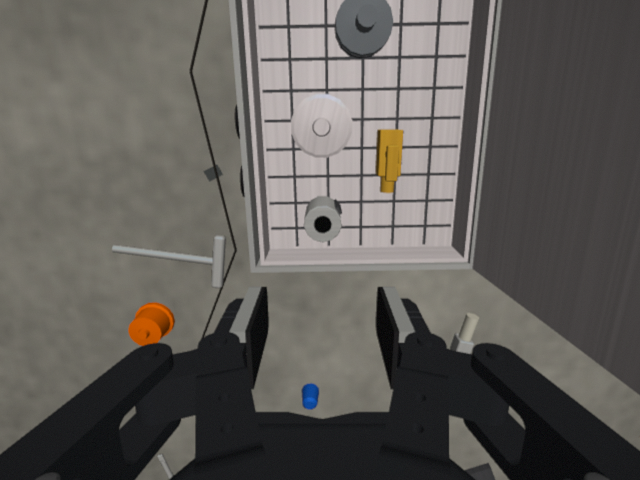

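All four parts lie flat in the basket: cap (363,20), bowl (321,127), tap (390,158), slide (322,218). For the crank, I'll push the paddle round with closed fingers along a 58 mm circle, without turning the tool. First I go above the start point behind the paddle and check its position by red segmentation.

Emit:
carry_out([
  [0.04,-0.006,0,0,0],
  [0.08,-0.012,0,0,0],
  [0.12,-0.018,0,0,0],
  [0.16,-0.024,0,0,0],
  [0.2,-0.03,0,0,0],
  [0.21,-0.031,0,0,0],
  [0.21,-0.031,0,0,0],
  [0.21,-0.031,0,0,0],
], force=40)

```text
clock: 20.6
tcp_pos: [0.4945, 0.1875, 0.4094]
orientation: [2.225, 2.217, -0.001]
contact_force: [-0.1, -0.8, 0.4]
grip_width: 0.0003
gripper_force: 0.0
```

Run:
```python
from h import *
print(to([.4935,.249,.312],0),tool()[0])
c=r.calibration('wrist'); w=r.grab_frame('wrist')[:,:,::-1].astype(int); cv2.imwrite('pics/w7.png',w)
m=((w[:,:,2]>1.8*w[:,:,1]+30)&(w[:,:,2]>1.8*w[:,:,0]+30)).astype(np.uint8)
n,l,s,ce=cv2.connectedComponentsWithStats(m); print([(s[i],ce[i]) for i in range(1,n) if s[i,4]>100])
print(w2px('wrist',[[.5104,.2869,.171],[.5092,.2754,.171],[.4814,.2816,.171],[.483,.2931,.171],[.548,.269,.13]],c))
```

```text
(array([ 0.0616, -0.0012,  0.0974]), np.float64(-0.003883391787425916)) [0.49447988 0.18746799 0.40944295]
[(array([ 363,    0,   47,   45, 1457], dtype=int32), array([386.6108442 ,  17.98215511])), (array([ 592,    0,   48,   74, 1755], dtype=int32), array([615.91566952,  46.49116809]))]
[[350.316253    68.76759903]
 [347.62148497  92.55080457]
 [294.51389906  80.06173375]
 [297.05594525  55.81914485]
 [403.87121765 107.68150839]][ WARN:0@0.368] global loadsave.cpp:1063 imwrite_ Unsupported depth image for selected encoder is fallbacked to CV_8U.
```

View pics/w7.png

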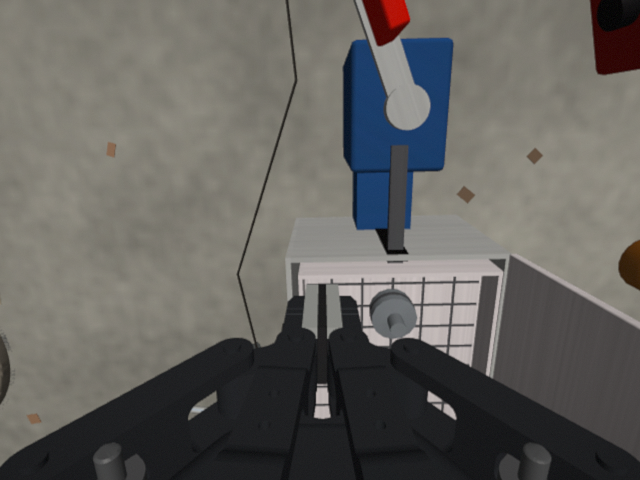

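The paddle now sits near (386,18), with the arm pointing mostly +y. It was about −x at the start, so something turned it. I'll check the stored top pictures to see when.

Run:
```python
from h import *
cv2.imwrite('pics/t5.png',r.grab_frame('top')[:,:,::-1])
for f in('top0','t2','t3','t4','t5'):
    w=cv2.imread(f'pics/{f}.png').astype(int)[190:290,90:180]
    m=(w[:,:,2]>150)&(w[:,:,2]>2.2*w[:,:,1]); v,u=np.nonzero(m); p=px2w('top',(u.mean()+90,v.mean()+190),.171) if len(u) else 0; print(f,len(u),u.mean()+90 if len(u) else 0,v.mean()+190 if len(u) else 0,p)
a=np.hstack([cv2.resize(cv2.imread(f'pics/{f}.png')[180:290,90:220],None,fx=3,fy=3) for f in('t4','t5')]); cv2.imwrite('pics/cmp.png',a)
```

```text
top0 107 113.61682242990653 249.60747663551402 [0.49593477 0.28545683 0.171     ]
t2 111 111.96396396396396 249.07207207207207 [0.49686641 0.28815744 0.171     ]
t3 0 0 0 0
t4 74 95.10810810810811 230.66216216216216 [0.52766474 0.31610398 0.171     ]
t5 0 0 0 0
```

View pics/cmp.png

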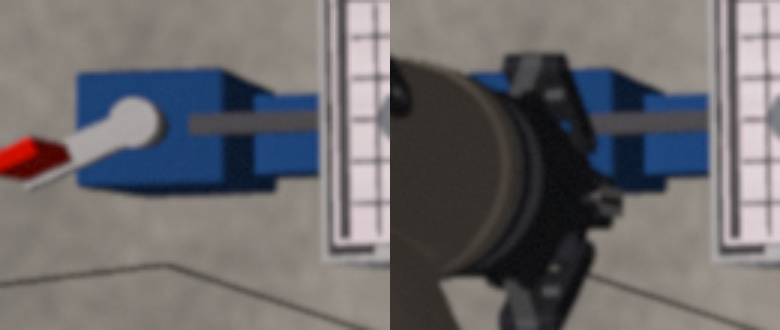

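The crank had gone to about 70° clockwise by t4, either back-driven by pressing the basket or brushed. That is the right direction, so it does no harm. The hub at (407,107) is where I expected it. I'll start behind the paddle at 30°.

Emit:
carry_out([
  [0.04,0.005,0,0,0],
  [0.08,0.005,0,0,0],
  [0.105,0.005,0,0,0],
  [0.111,0.005,0,0,0],
  [0.111,0.005,0,0,0],
  [0.111,0.005,0,0,0],
  [0.111,0.005,0,0,0],
  [0.111,0.005,0,0,0],
])

```text
clock: 21.5
tcp_pos: [0.5, 0.2981, 0.4097]
orientation: [2.227, 2.215, -0.001]
contact_force: [-0.2, 0.6, -0.6]
grip_width: 0.0002
gripper_force: 0.0
```

Run:
```python
from h import *
p,Q=tool();print(to([.5,.298,.312],0),p)
c=r.calibration('wrist'); M=cv2.Rodrigues(c['rvec'])[0]; print('cam rel tcp',-M.T@c['tvec']-p)
w=r.grab_frame('wrist')[:,:,::-1]; cv2.imwrite('pics/w8.png',w); w=w.astype(int)
m=((w[:,:,2]>150)&(w[:,:,2]>2.2*w[:,:,1])&(w[:,:,2]>2.2*w[:,:,0])).astype(np.uint8)
n,l,s,ce=cv2.connectedComponentsWithStats(m); print([(s[i],ce[i],px2w('wrist',ce[i],.171,c)) for i in range(1,n) if s[i,4]>100])
```

```text
(array([-0.    , -0.    ,  0.0977]), np.float64(-0.005207898472695316)) [0.4999704  0.29809068 0.40971762]
cam rel tcp [ 0.00096733  0.07398408 -0.03171429]
[(array([ 354,  177,   34,   59, 1003], dtype=int32), array([369.91326022, 206.75373878]), array([0.52875763, 0.32441694, 0.171     ]))]
```

Emit:
carry_out([
  [0,0,0.04,0,0],
  [0,0,0.07,0,0],
  [0,0,0.085,0,0],
  [0,0,0.097,0,0],
  [0,0,0.097,0,0],
  [0,0,0.097,0,0],
  [0,0,0.097,0,0],
  [0,0,0.097,0,0],
])

```text
clock: 22.35
tcp_pos: [0.4998, 0.2999, 0.3138]
orientation: [2.224, 2.218, 0.003]
contact_force: [0.5, 0.1, -0.0]
grip_width: 0.0001
gripper_force: 0.0
```

Emit:
carry_out([
  [0.012,0.0092,0,0,0],
  [0.0212,0.0212,0,0,0],
  [0.027,0.0352,0,0,0],
  [0.029,0.0502,0,0,0],
  [0.027,0.0652,0,0,0],
  [0.0212,0.0792,0,0,0],
  [0.012,0.0912,0,0,0],
  [0,0.1005,0,0,0],
])

```text
clock: 23.15
tcp_pos: [0.6006, 0.2989, 0.3129]
orientation: [-2.224, -2.218, -0.001]
contact_force: [-1.4, 1.5, -0.6]
grip_width: 0.0002
gripper_force: 1.1
```

```bash
cat > crank.py <<'E'
from h import *
o=r.get_obs();p,Q=tool();print(o['clock'],p,o['contact_force'],o['moment'])
w=r.grab_frame('wrist')[:,:,::-1]; c=r.calibration('wrist'); cv2.imwrite('pics/wc.png',w); w=w.astype(int)
m=((w[:,:,2]>140)&(w[:,:,2]>2.2*w[:,:,1])&(w[:,:,2]>2.2*w[:,:,0])).astype(np.uint8)
n,l,s,ce=cv2.connectedComponentsWithStats(m); print([(s[i],px2w('wrist',ce[i],.171,c)) for i in range(1,n) if s[i,4]>60])
E
python3 crank.py
```

```text
23.15 [0.60060699 0.29890731 0.31289354] [-1.38760236  1.48731151 -0.6130185 ] [ 0.36349176  0.38856439 -0.04060239]
[(array([316, 384,  12,  17, 179], dtype=int32), array([0.60342318, 0.27559427, 0.171     ]))]
```

Pushing works: 2 N resistance, with the paddle ahead of the fingers.

Emit:
carry_out([
  [-0.014,0.0058,0,0,0],
  [-0.029,0.0078,0,0,0],
  [-0.044,0.0058,0,0,0],
  [-0.058,0,0,0,0],
  [-0.07,-0.0092,0,0,0],
  [-0.0792,-0.0212,0,0,0],
  [-0.085,-0.0352,0,0,0],
  [-0.087,-0.0502,0,0,0],
])

```text
clock: 24.0
tcp_pos: [0.5496, 0.2098, 0.313]
orientation: [2.226, 2.214, 0.001]
contact_force: [3.0, 0.8, 0.5]
grip_width: -0.0002
gripper_force: 1.2
```

Emit:
carry_out([
  [0.002,-0.015,0,0,0],
  [0.0078,-0.029,0,0,0],
  [0.017,-0.041,0,0,0],
  [0.029,-0.0502,0,0,0],
  [0.043,-0.056,0,0,0],
  [0.058,-0.058,0,0,0],
  [0.073,-0.056,0,0,0],
  [0.087,-0.0502,0,0,0],
])

```text
clock: 24.8
tcp_pos: [0.4992, 0.3011, 0.3123]
orientation: [-2.223, -2.219, 0.003]
contact_force: [-0.8, -2.4, 0.7]
grip_width: -0.0001
gripper_force: 1.3
```

```bash
python3 crank.py
```

```text
24.8 [0.49923459 0.30105974 0.31231833] [-0.83970394 -2.42839504  0.67167878] [-0.5718481   0.14886366 -0.07032748]
[(array([ 333,  236,   74,  111, 4111], dtype=int32), array([0.51593804, 0.32290727, 0.171     ]))]
```

One turn done. Next turn, then most of the third.

Emit:
carry_out([
  [0.012,0.0092,0,0,0],
  [0.0212,0.0212,0,0,0],
  [0.027,0.0352,0,0,0],
  [0.029,0.0502,0,0,0],
  [0.027,0.0652,0,0,0],
  [0.0212,0.0792,0,0,0],
  [0.012,0.0912,0,0,0],
  [0,0.1005,0,0,0],
])

```text
clock: 25.65
tcp_pos: [0.6008, 0.2992, 0.3125]
orientation: [-2.223, -2.218, -0.001]
contact_force: [-1.5, 2.3, -0.3]
grip_width: 0.0002
gripper_force: 1.1
```

Emit:
carry_out([
  [-0.014,0.0058,0,0,0],
  [-0.029,0.0078,0,0,0],
  [-0.044,0.0058,0,0,0],
  [-0.058,0,0,0,0],
  [-0.07,-0.0092,0,0,0],
  [-0.0792,-0.0212,0,0,0],
  [-0.085,-0.0352,0,0,0],
  [-0.087,-0.0502,0,0,0],
])

```text
clock: 26.45
tcp_pos: [0.5496, 0.2099, 0.3132]
orientation: [2.225, 2.214, 0.001]
contact_force: [2.1, 0.4, 1.0]
grip_width: 0.0
gripper_force: 1.2
```

Emit:
carry_out([
  [0.002,-0.015,0,0,0],
  [0.0078,-0.029,0,0,0],
  [0.017,-0.041,0,0,0],
  [0.029,-0.0502,0,0,0],
  [0.043,-0.056,0,0,0],
  [0.058,-0.058,0,0,0],
  [0.073,-0.056,0,0,0],
  [0.087,-0.0502,0,0,0],
])

```text
clock: 27.25
tcp_pos: [0.4993, 0.3011, 0.3123]
orientation: [-2.223, -2.219, 0.003]
contact_force: [-0.7, -3.5, -0.1]
grip_width: -0.0001
gripper_force: 1.3
```

Emit:
carry_out([
  [0.012,0.0092,0,0,0],
  [0.0212,0.0212,0,0,0],
  [0.027,0.0352,0,0,0],
  [0.029,0.0502,0,0,0],
  [0.027,0.0652,0,0,0],
  [0.0212,0.0792,0,0,0],
  [0.012,0.0912,0,0,0],
  [0,0.1005,0,0,0],
])

```text
clock: 28.05
tcp_pos: [0.6008, 0.2995, 0.3125]
orientation: [-2.223, -2.218, -0.001]
contact_force: [-2.0, 1.1, -1.4]
grip_width: -0.0
gripper_force: 1.1
```

Emit:
carry_out([
  [-0.014,0.0058,0,0,0],
  [-0.029,0.0078,0,0,0],
  [-0.044,0.0058,0,0,0],
  [-0.058,0,0,0,0],
  [-0.07,-0.0092,0,0,0],
  [-0.0792,-0.0212,0,0,0],
  [-0.085,-0.0352,0,0,0],
  [-0.087,-0.0502,0,0,0],
])

```text
clock: 28.85
tcp_pos: [0.5497, 0.2099, 0.3132]
orientation: [2.226, 2.214, 0.001]
contact_force: [2.5, 1.6, 0.1]
grip_width: 0.0001
gripper_force: 1.2
```

Emit:
carry_out([
  [0.002,-0.015,0,0,0],
  [0.0078,-0.029,0,0,0],
  [0.017,-0.041,0,0,0],
  [0.029,-0.0502,0,0,0],
  [0.043,-0.056,0,0,0],
  [0.048,-0.057,0,0,0],
  [0.053,-0.0577,0,0,0],
  [0.058,-0.058,0,0,0],
])

```text
clock: 29.65
tcp_pos: [0.492, 0.2708, 0.3125]
orientation: [2.225, 2.218, -0.001]
contact_force: [-0.2, -2.6, -0.3]
grip_width: 0.0
gripper_force: 1.0
```

```bash
python3 crank.py
```

```text
29.65 [0.49204886 0.27083419 0.31246051] [-0.22135322 -2.5510683  -0.27258207] [-0.46329876 -0.14865315  0.03104651]
[(array([ 294,  236,   90,   88, 5291], dtype=int32), array([0.49823458, 0.29568347, 0.171     ]))]
```

Emit:
carry_out([
  [0.003,0.0001,0,0,0],
  [0.006,0.0003,0,0,0],
  [0.009,0.0007,0,0,0],
  [0.012,0.0013,0,0,0],
  [0.014,0.0017,0,0,0],
  [0.016,0.0023,0,0,0],
  [0.018,0.0028,0,0,0],
  [0.018,0.0028,0,0,0],
])

```text
clock: 30.5
tcp_pos: [0.4947, 0.2889, 0.3127]
orientation: [-2.224, -2.218, -0.0]
contact_force: [0.2, -1.3, 0.3]
grip_width: 0.0002
gripper_force: 0.5
```

```bash
python3 crank.py
```

```text
30.5 [0.49467371 0.28894425 0.31270886] [ 0.19914101 -1.310376    0.25415283] [-0.23613054  0.0300007  -0.00118701]
[(array([ 316,  232,   83,  104, 4462], dtype=int32), array([0.50716702, 0.31076771, 0.171     ]))]
```

Now small steps until the force rises.

Emit:
carry_out([
  [0.001,0.0003,0,0,0],
  [0.002,0.0007,0,0,0],
  [0.003,0.001,0,0,0],
  [0.003,0.001,0,0,0],
  [0.004,0.0013,0,0,0],
  [0.004,0.0013,0,0,0],
  [0.004,0.0013,0,0,0],
  [0.004,0.0013,0,0,0],
])

```text
clock: 31.35
tcp_pos: [0.4961, 0.2923, 0.3127]
orientation: [2.225, 2.218, -0.001]
contact_force: [-0.9, -3.8, 1.8]
grip_width: -0.0001
gripper_force: 1.8
```

Emit:
carry_out([
  [0.001,0.0005,0,0,0],
  [0.001,0.0005,0,0,0],
  [0.002,0.001,0,0,0],
  [0.002,0.001,0,0,0],
  [0.002,0.001,0,0,0],
  [0.002,0.001,0,0,0],
  [0.002,0.001,0,0,0],
  [0.002,0.001,0,0,0],
])

```text
clock: 32.15
tcp_pos: [0.4965, 0.2931, 0.3125]
orientation: [2.225, 2.216, -0.007]
contact_force: [-4.3, -9.8, 7.0]
grip_width: -0.0003
gripper_force: 5.2
```

```bash
python3 crank.py
```

```text
32.15 [0.49654744 0.29307905 0.31248012] [-4.26853883 -9.80077922  7.04704451] [-1.84667471  0.91687251 -0.10727998]
[(array([ 319,  232,   81,  108, 4359], dtype=int32), array([0.5094937 , 0.31354936, 0.171     ]))]
```

The force rose to 11 N with no further motion, at about 19.6 rad, so the basket is on its stop. I'll back off, rise, and look.

Emit:
carry_out([
  [-0.008,-0.003,0,0,0],
  [-0.015,-0.006,0,0,0],
  [-0.015,-0.006,0,0,0],
  [-0.015,-0.006,-0.04,0,0],
  [-0.015,-0.006,-0.08,0,0],
  [-0.015,-0.006,-0.12,0,0],
  [-0.015,-0.006,-0.16,0,0],
  [-0.015,-0.006,-0.19,0,0],
])

```text
clock: 33.0
tcp_pos: [0.4908, 0.2803, 0.5058]
orientation: [2.224, 2.219, 0.006]
contact_force: [-0.2, -0.7, -0.1]
grip_width: 0.0003
gripper_force: 0.0
```

Emit:
carry_out([
  [-0.04,0,0,0,0],
  [-0.08,0,0,0,0],
  [-0.12,0,0,0,0],
  [-0.16,0,0,0,0],
  [-0.2,0,0,0,0],
  [-0.222,0,0,0,0],
  [-0.222,0,0,0,0],
  [-0.222,0,0,0,0],
])

```text
clock: 33.8
tcp_pos: [0.4904, 0.0579, 0.503]
orientation: [2.225, 2.218, 0.002]
contact_force: [-0.4, 0.4, -1.1]
grip_width: -0.0003
gripper_force: 0.0
```

Run:
```python
from h import *
o=r.get_obs();print(o['clock'],tool()[0],o['contact_force'],to([.71,.054,.5],0))
cv2.imwrite('pics/w9.png',r.grab_frame('wrist')[:,:,::-1]);t=r.grab_frame('top')[:,:,::-1];cv2.imwrite('pics/t6.png',t)
s=r.grab_frame('scene')[:,:,::-1]; cv2.imwrite('pics/s6.png',s)
cv2.imwrite('pics/cmb.png',np.hstack([cv2.resize(cv2.imread('pics/w9.png'),(400,300)),cv2.resize(s[130:430,250:640],(400,300))]))
print([px2w('top',p,z) for p,z in (((326,95),0),((326,40),.2),((235,90),0))])
```

```text
33.8 [0.49040696 0.05793147 0.50295385] [-0.36446586  0.44262648 -1.05365894] (array([-0.0032,  0.2196,  0.0032]), np.float64(-0.003355071476774718))
[array([ 0.81782932, -0.06982412,  0.        ]), array([ 0.83160439, -0.06866357,  0.2       ]), array([0.83143651, 0.1178165 , 0.        ])]
```

View pics/cmb.png

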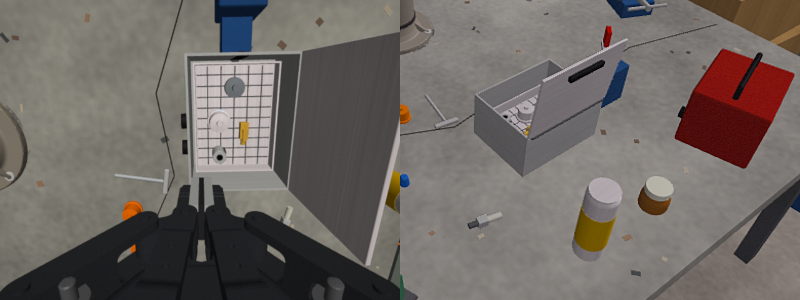

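The basket is down with all four parts inside (left), and the cover is still upright. Now I'll go over and behind the cover.

Emit:
carry_out([
  [0,0.04,0,0,0],
  [0,0.08,0,0,0],
  [0,0.12,0,0,0],
  [0,0.16,0,0,0],
  [0,0.2,0,0,0],
  [-0.003,0.22,0,0,0],
  [-0.003,0.22,0,0,0],
  [-0.003,0.22,0,0,0],
])

```text
clock: 34.75
tcp_pos: [0.7102, 0.0553, 0.502]
orientation: [-2.222, -2.219, 0.0]
contact_force: [0.6, -0.2, 0.2]
grip_width: 0.0001
gripper_force: 0.0
```

Emit:
carry_out([
  [0,0,0.03,0,0],
  [0,0,0.06,0,0],
  [0,0,0.08,0,0],
  [0,0,0.095,0,0],
  [0,0,0.095,0,0],
  [0,0,0.095,0,0],
  [0,0,0.095,0,0],
  [0,0,0.095,0,0],
])

```text
clock: 35.55
tcp_pos: [0.7106, 0.0541, 0.4093]
orientation: [2.224, 2.217, 0.003]
contact_force: [-0.0, -0.2, 0.2]
grip_width: -0.0004
gripper_force: 0.0
```

Run:
```python
from h import *
p,Q=tool();print(r.get_obs()['clock'],p,r.get_obs()['contact_force'])
# corner path: corner=(hinge)+s(-cos,sin)+6(sin,cos); finger centre=corner+.0145; TCP z=tip+.173
s=.115
for th in (1.75,1.6,1.45,1.3,1.15,1.0,.85,.7,.55,.4,.3,.2,.1,0):
    x=.636-s*np.cos(th)+.006*np.sin(th)+.0145; z=.12+s*np.sin(th)+.006*np.cos(th)+.173
    print(th,round(x,3),round(z,3),'rel y',round(x-p[0],3),'rel z',round(p[2]-z,3))
```

```text
35.55 [0.7105524  0.05411145 0.4092643 ] [-0.03036754 -0.18209817  0.16798052]
1.75 0.677 0.405 rel y -0.034 rel z 0.004
1.6 0.66 0.408 rel y -0.051 rel z 0.001
1.45 0.643 0.408 rel y -0.068 rel z 0.001
1.3 0.626 0.405 rel y -0.085 rel z 0.004
1.15 0.609 0.4 rel y -0.102 rel z 0.009
1.0 0.593 0.393 rel y -0.117 rel z 0.016
0.85 0.579 0.383 rel y -0.131 rel z 0.026
0.7 0.566 0.372 rel y -0.144 rel z 0.038
0.55 0.556 0.358 rel y -0.155 rel z 0.051
0.4 0.547 0.343 rel y -0.164 rel z 0.066
0.3 0.542 0.333 rel y -0.168 rel z 0.077
0.2 0.539 0.322 rel y -0.172 rel z 0.088
0.1 0.537 0.31 rel y -0.174 rel z 0.099
0 0.536 0.299 rel y -0.175 rel z 0.11
```

Emit:
carry_out([
  [0,-0.015,0,0,0],
  [0,-0.027,0.001,0,0],
  [0,-0.034,0.002,0,0],
  [0,-0.042,0.002,0,0],
  [0,-0.05,0.002,0,0],
  [0,-0.056,0.002,0,0],
  [0,-0.062,0.002,0,0],
  [0,-0.068,0.002,0,0],
])

```text
clock: 36.35
tcp_pos: [0.6418, 0.0539, 0.4051]
orientation: [-2.224, -2.218, 0.001]
contact_force: [1.8, -0.1, 0.8]
grip_width: 0.0003
gripper_force: 0.0
```

Emit:
carry_out([
  [0,-0.008,0.001,0,0],
  [0,-0.017,0.002,0,0],
  [0,-0.025,0.004,0,0],
  [0,-0.034,0.007,0,0],
  [0,-0.042,0.01,0,0],
  [0,-0.049,0.014,0,0],
  [0,-0.056,0.019,0,0],
  [0,-0.063,0.024,0,0],
])

```text
clock: 37.15
tcp_pos: [0.5787, 0.0544, 0.3813]
orientation: [-2.225, -2.218, -0.0]
contact_force: [1.1, -0.3, 2.1]
grip_width: -0.0002
gripper_force: 1.1
```

Run:
```python
from h import *
p,Q=tool();print(r.get_obs()['clock'],p,r.get_obs()['contact_force'])
s=r.grab_frame('scene')[:,:,::-1]; cv2.imwrite('pics/s7.png',s[130:430,200:600])
```

```text
37.15 [0.57871337 0.05438575 0.38127538] [ 1.14564581 -0.33393673  2.06002291]
```

View pics/s7.png

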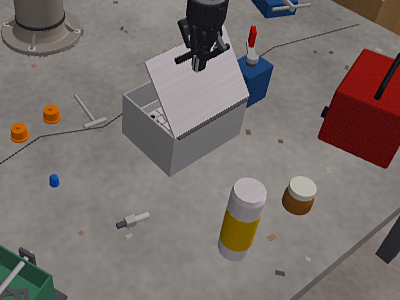

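The cover is half shut and following smoothly. I'll keep going at a slower pace.

Emit:
carry_out([
  [0,-0.007,0.006,0,0],
  [0,-0.013,0.012,0,0],
  [0,-0.019,0.019,0,0],
  [0,-0.024,0.025,0,0],
  [0,-0.029,0.032,0,0],
  [0,-0.033,0.04,0,0],
  [0,-0.035,0.046,0,0],
  [0,-0.037,0.051,0,0],
])

```text
clock: 38.0
tcp_pos: [0.5418, 0.0544, 0.3299]
orientation: [-2.224, -2.218, 0.002]
contact_force: [-1.0, -0.9, 2.1]
grip_width: -0.0
gripper_force: 0.8
```

Emit:
carry_out([
  [0,-0.002,0.005,0,0],
  [0,-0.003,0.009,0,0],
  [0,-0.004,0.013,0,0],
  [0,-0.005,0.017,0,0],
  [0,-0.006,0.021,0,0],
  [0,-0.006,0.024,0,0],
  [0,-0.006,0.027,0,0],
  [0,-0.006,0.029,0,0],
])

```text
clock: 38.8
tcp_pos: [0.5362, 0.0545, 0.3013]
orientation: [-2.224, -2.218, 0.001]
contact_force: [-1.3, -0.4, 2.2]
grip_width: 0.0001
gripper_force: 0.7
```

Emit:
carry_out([
  [0,0,0.001,0,0],
  [0,0,0.002,0,0],
  [0,0,0.003,0,0],
  [0,0,0.004,0,0],
  [0,0,0.004,0,0],
  [0,0,0.004,0,0],
  [0,0,0.004,0,0],
  [0,0,0.004,0,0],
])

```text
clock: 39.6
tcp_pos: [0.5363, 0.0547, 0.2994]
orientation: [2.224, 2.217, -0.0]
contact_force: [-7.3, -1.8, 17.4]
grip_width: 0.0001
gripper_force: 8.5
```

The downward force rose to 17 N at TCP z 0.2994, and the flat-shut prediction was 0.299, so the cover is on the rim. Lifting away.

Emit:
carry_out([
  [0,0,-0.01,0,0],
  [0,0,-0.03,0,0],
  [0,0,-0.06,0,0],
  [0,0,-0.09,0,0],
  [0,0,-0.12,0,0],
  [-0.04,0,-0.15,0,0],
  [-0.08,0,-0.15,0,0],
  [-0.12,0,-0.15,0,0],
])

```text
clock: 40.4
tcp_pos: [0.5362, -0.0666, 0.4494]
orientation: [2.222, 2.217, 0.003]
contact_force: [1.0, -0.1, -0.7]
grip_width: -0.0002
gripper_force: 0.0
```

Emit:
carry_out([
  [-0.04,0,0,0,0],
  [-0.08,0,0,0,0],
  [-0.12,0,0,0,0],
  [-0.15,0,0,0,0],
  [-0.15,0,0,0,0],
  [-0.15,0,0,0,0],
  [-0.15,0,0,0,0],
  [-0.15,0,0,0,0],
])

```text
clock: 41.2
tcp_pos: [0.5358, -0.214, 0.4479]
orientation: [2.222, 2.221, 0.001]
contact_force: [0.3, 0.1, -0.9]
grip_width: 0.0
gripper_force: 0.0
```

Run:
```python
from h import *
print(tool()[0])
a=cv2.imread('pics/top0.png'); t=r.grab_frame('top')[:,:,::-1]; cv2.imwrite('pics/t8.png',t)
# old silhouette of the raised cover should now show bench: compare column through its upper edge; free edge row at z=.126
g=cv2.cvtColor(np.ascontiguousarray(t),cv2.COLOR_BGR2GRAY)
print('old edge rows',g[126:180:4,260]); print('front edge rows',g[250:275:2,240])
print('expected free edge px shut',w2px('top',[[.470,.054,.126],[.470,.11,.126],[.636,.054,.126]]))
d=cv2.absdiff(np.ascontiguousarray(t),a).max(2)
for n,(u,v) in dict(blue=(427,242),plug=(388,155)).items(): print(n,d[v-12:v+12,u-12:u+12].max())
```

```text
[ 0.53582688 -0.21399276  0.44793289]
old edge rows [147 145 144 148 148 148 147 141 143 145 103 189 196 202]
front edge rows [ 21  64 189 202 199 206 204 185 116 103 125 129 129]
expected free edge px shut [[259.28611565 263.19063685]
 [226.91570431 263.8598812 ]
 [258.41454733 168.93112984]]
blue 115
plug 5
```

```bash
python3 -c "
from bench import r
print(r.hand_in())"
```

```text
the job is handed in; nothing more can be done
None
```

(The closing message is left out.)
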